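# Release the dock's hidden catch and lean the stock tablet on it

### The arm

A 6-joint arm with a two-finger parallel gripper is mounted at the origin on the work surface. World frame = base frame: x ahead of the robot, y to its left, z up, the work surface at z = 0. Lengths are in mm, angles in rad, forces in N, time in s.
With the tool pointing down it reaches from about 375 to 975 mm from the base axis. Payload 3.8 kg.
Tool frame: the origin (TCP) lies midway between the tips of the shut fingers; the grasp point (between the pads) lies 19 mm behind it; x points along the fingers, y is the direction in which the jaws open and shut, and the axes are right-handed (so a half turn about x gives the same grasp; the last joint's range is limited). The gripper opens to 88 mm and grips with 3 to 60 N. Pads are 18 mm wide; open, the fingers measure 123 mm over their backs; the gripper's body (75 mm by 187 mm) begins 45 mm behind the grasp point.
Start: joints at [-1.297, 0.264, 1.604, -0, 1.274, -0.037], TCP at [206.423, -642.656, 205.406] pointing down, gripper open.
Joint ranges: [-2.63, 2.63], [-0.94, 2.18], [0.31, 2.57], [-1.31, 4.45], [0, 2.66], [-2.55, 2.55]. Speed limits (rad/s): [2.57, 2.57, 3.14, 3.14, 3.14, 3.14].

### API

Orientations are given as a rotation vector (axis times angle).
In Python, from rig import r gives the robot as it stands.
- The arm moves only by the tool carry_out, never from a script. Its argument "plan" is a list of rows, each a list of 7 numbers: the turn, a rotation vector about the world's x, y, z in degrees, then the shift along the world's x, y, z in mm, then the gripper command: -1 is fully open, 1 is shut, values between are in proportion. In form: [[rx, ry, rz, tx, ty, tz, hand], ...]. A call has 1 to 10 rows; each row is the pose to reach, as a shift and turn from the pose commanded when the call began; what a row does not reach only later rows make up. A row lasts 1/10 s, in which the tool goes at most 50 mm and 8.59 degrees, less where a joint would pass 70% of its speed; a pose out of reach is approached as far as the arm can. A call with a gripper value outside its range is refused whole. The fingers move at their own pace and stop on an object; "force" is the grip in N (left out, the last holds). Time passes only in rows, so rows that repeat a pose let the fingers close. It gives the time, the measured TCP pose, the force and the opening at its end, in the units of the state.
- r.state(): the state, without advancing time (a new reading comes with each control period).
- r.snapshot(name): name is "side" or "top" or "wrist"; returns (picture, depth): 480x640x3 uint8, red, green, blue; 480x640 float32, mm along the optical axis (not along the pixel's ray), 0 where there is no reading.
- r.camera_params(name): a dict with "intrinsics" (3x3 intrinsics, pixels), "eye" and "attitude" of the camera in the world. Camera axes: x right, y up, looking along -z (the intrinsics and any distortion apply to the point x, -y, -z); pixel columns grow to the right and rows downward; lengths in mm; the calibration is good to about 2 mm. The wrist camera is an equidistant fisheye: a pixel r from the principal point sees the ray r / f radians off the axis. A picture is of the moment at which its call begins: read the wrist's pose just before it. camera_params takes no time and is no camera call; for the wrist camera it gives the pose at the moment of the call.
- r.finish_job(): hands the job in, once; it reports no verdict.
The state is a dict: "t": time; "joint_positions": joint angles; "joint_vel": joint speeds; "effort": joint torques, N m; "position": TCP position; "eef_rot": TCP orientation; "force": force on the tool from outside, world axes, zero at the start; "moment": the same for the moment, N m; "gripper_width": finger opening in mm.
Only numpy, scipy, OpenCV 4.12 (cv2) and the standard library are available. Lean on these libraries where they do the work, as an engineer would, in place of code of your own. Each camera call takes 0.05 s, during which the arm holds its last target. There are 200 camera calls.

### The job

Set up the stock-taking tablet on the blue dock. Feel along the ledge behind the dock's leaning backrest, on the robot's side, until the fingertips drop into the hidden recess, and press the catch in it so that the yellow-lipped foot tray springs out. Then take the tablet out of its charging rack, set its bottom edge down on the tray before letting go, and leave it leaning back against the backrest, about centred and square to it, screen facing away from the robot, without shifting the other things on the counter.

Things in the scene. Friction and masses are not known exactly. Their poses are not given: they have to be found in the camera images.
- dock: Blue steel display dock, 246 mm wide, fixed to the counter. Origin on the counter under the foot of the backrest's front face, mid-width; x points away from the robot, where the screen will face, y along the width, z up. Its middle block spans x -40 to 0, top 34 mm. The backrest overhangs the ledge behind it, so the tool must tilt 35 to 40 degrees there, fingertips down and towards +x.
- ledge_left (a point): Left end of the ledge, on its top: dock x -64, y +115, z 32 mm; axes as the dock. The ledge is a black strip behind the backrest, x -82 to -40, y -115 to 115, top 32 mm; a rim at x -86 to -82 of the same height bounds it. It has five bays of 46 mm, centred at y -92, -46, 0, 46, 92: four solid, one (changes each time) the recess.
- ledge_right (a point): Right end of the ledge, on its top: dock x -64, y -115, z 32 mm; axes as the dock. The hidden recess fills one bay: open on top, 46 mm along y, 42 mm in x, steep walls; the black catch plate is its floor, 12 mm below the ledge top (z 20 mm at rest, 12 mm when fully pressed). Its place is not listed: feel for it.
- backrest_mid (a point): Centre of the backrest's front face: x -29, z 74 mm in the dock frame; axes as the dock. The backrest is a flat panel 200 mm wide, 115 mm along the slope, 8 mm thick; its front face rises from x 0, z 24 mm and leans 30 degrees from vertical towards the robot (-x); top edge at x -58 to -65, z 124 mm.
- catch (a joint): Travel of the catch plate in m: 0 at rest, 0.008 pressed fully down. Springy: about 2 N to start, 6 N when fully down; it frees the tray beyond about 0.005 and springs back up when let go.
- tray (a joint): Travel of the foot tray in m: 0 shut (latched), 0.032 sprung fully out towards the dock's +x. Once freed by the catch its spring (5 N shut, 3 N out) drives it out by itself in under half a second and keeps it out.
- tray_top (a point): Point on the tray's top (24 mm above the counter), mid-width, moving with it; tray out: 18 mm in front (+x) of the backrest's foot. Tray: aluminium, 170 mm wide, with a yellow lip 8 mm thick, 14 mm above the top; tray out: 34 mm from backrest foot to the lip's inner face. Axes as the dock.
- tablet: Rugged black tablet with orange corners and a blue screen, 190 mm tall, 130 mm wide, 14 mm thick, 0.33 to 0.6 kg. Origin in the centre of its bottom edge face; z up along its height, y along its width, x out of the screen. It starts standing upright in one of the rack's two slots (either one), screen away from the robot, bottom 10 mm above the counter.
- rack: Grey charging rack fixed to the counter, 150 mm (x) by 160 mm (y). Origin on the counter under its centre. Two slots along y, 20 mm wide and 140 mm long, centred at x=-35 and +35 mm, with floors 10 mm and walls up to 55 mm above the counter.
- battery: Green battery plate, 120 mm wide, 14 mm thick, 85 mm tall, standing in the rack's other slot. Origin at its underside's centre. To be left alone.
- helmet: Yellow helmet, 254 mm wide, 145 mm tall, origin under its centre. Bystander.
- drink: Drink bottle with red cap, 66 mm diameter, 210 mm tall, origin under its centre. Bystander.
- torch: Yellow and black torch, 180 mm long, lying, 48 mm high. Origin under its middle, x along it. Bystander.
- coupling: Brass hose coupling, ring of 84 mm diameter, 45 mm tall, origin under its centre. Bystander.
- spanner: Steel spanner 220 mm long, lying flat. Bystander.
- carton: Cardboard carton 130 x 170 x 90 mm, origin under its centre. Bystander.

How it is judged:
By the outcome, as a careful person would: the job done as asked, in the order asked, and still so for the second after the job is handed in, with the robot touching nothing.
It also fails if it takes over 72 s, if anything falls off the work surface, if the arm or the gripper's body presses on something with over 40 N, if the wrist force passes 120 N, or if a joint passes its speed limit or range.

## Working session

There is one attempt and no reset: what is moved stays moved. The work goes in short steps, Python scripts to look and compute and a tool call to move; the robot and the scene stay as the last step left them, time stands still between calls to the robot, and variables do not carry over. Pictures are saved under pics/ and viewed, about 8 in all and at most 12, crops included, and the job is handed in when it is done.

Besides the shell and the picture viewer there is one more tool, called after ">>>" by a JSON object that holds its "fn" and its "kwargs", one argument or row to a line. carry_out: Moves the arm, as the interface text tells. Its arguments: {"type":"object","properties":{"plan":{"type":"array","items":{"type":"array","items":{"type":"number"}}},"force":{"type":"number"}},"required":["plan"]}

```bash
ls; mkdir -p pics; python3 - <<'E'
from rig import r
import cv2,numpy as np
print(r.state())
for n in("top","side"):
    im,d=r.snapshot(n); cv2.imwrite(f"pics/{n}0.png",im[:,:,::-1]); np.save(f"pics/{n}0d.npy",d)
    print(n,r.camera_params(n), (d>0).mean())
print(r.camera_params("wrist"))
E
```

```text
pics
{'t': 0.0, 'joint_positions': array([-1.29693261e+00,  2.64746235e-01,  1.60532846e+00, -3.04340062e-05,
        1.27372813e+00, -3.69036058e-02]), 'joint_vel': array([ 3.26298357e-05,  1.54355585e-05, -1.89387522e-03, -1.58848292e-04,
        7.82946815e-04, -6.69919009e-04]), 'effort': array([-2.69605689e-04, -5.02114427e+01, -3.56873488e+01,  7.25617935e-02,
        2.93492444e-02, -1.57223044e-04]), 'position': array([ 206.18370481, -641.92536268,  204.11736091]), 'eef_rot': array([ 2.0544228 ,  0.32415324, -2.05502622]), 'force': array([ 0.36260564,  0.3888283 , -0.82645334]), 'moment': array([ 0.0362972 ,  0.02003855, -0.01215765]), 'gripper_width': 88.11261754054128}
top {'intrinsics': array([[476.64790925,   0.        , 322.18652409],
       [  0.        , 476.64790925, 233.66754938],
       [  0.        ,   0.        ,   1.        ]]), 'eye': array([ 468.42732242,   26.98553408, 1231.45582561]), 'attitude': array([ 0.04759428, -0.07178122, -1.54795074])} 0.99595703125
side {'intrinsics': array([[484.92065139,   0.        , 322.06736355],
       [  0.        , 484.92065139, 239.076341  ],
       [  0.        ,   0.        ,   1.        ]]), 'eye': array([-270.43875669,  776.83303068,  905.85162192]), 'attitude': array([ 0.47403921, -1.06347357, -2.14933666])} 0.99611328125
{'intrinsics': array([[371.64829954,   0.        , 323.1812145 ],
       [  0.        , 371.64829954, 242.56837288],
       [  0.        ,   0.        ,   1.        ]]), 'eye': array([ 279.73381859, -618.84541124,  383.64674276]), 'attitude': array([-0.26174079,  0.19306371, -1.24938627])}
```

View pics/top0.png

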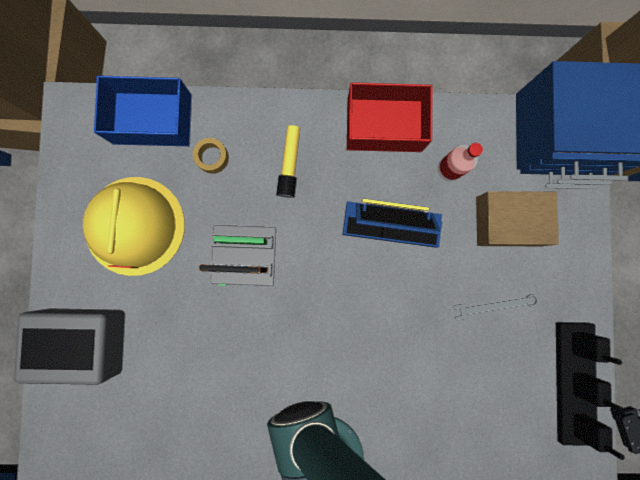

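View pics/side0.png

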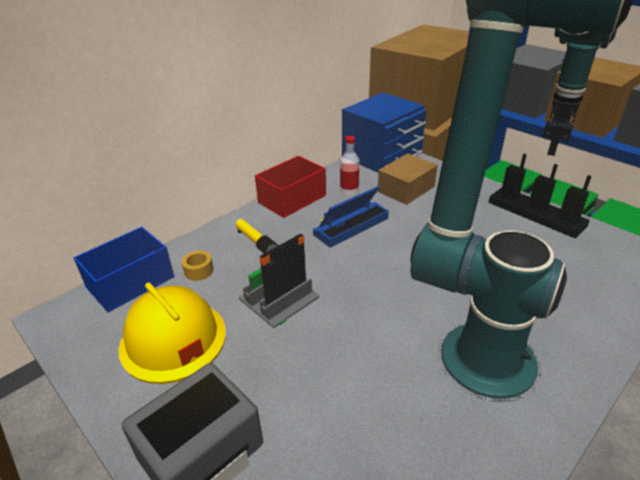

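The top view shows the dock at about (392,223), slightly yawed. The tablet is in the rack's near slot (235,268), and the green battery is in the far slot (240,240). Next I measure both from the depth image.

```bash
cat > h.py <<'E'
import numpy as np,cv2
from scipy.spatial.transform import Rotation as R
from rig import r
def cloud(n,d,p=None):
    p=p or r.camera_params(n);K=p['intrinsics'];v,u=np.mgrid[:480,:640]
    P=np.stack([(u-K[0,2])/K[0,0]*d,-(v-K[1,2])/K[1,1]*d,-d],-1)
    return P@R.from_rotvec(p['attitude']).as_matrix().T+p['eye']
def rect(pts):
    (c,s,a)=cv2.minAreaRect(pts.astype(np.float32)); return np.round(c,1),np.round(s,1),round(a,2)
E
python3 - <<'E'
from h import *
im=cv2.imread('pics/top0.png');hsv=cv2.cvtColor(im,cv2.COLOR_BGR2HSV);P=cloud("top",np.load('pics/top0d.npy'))
def box(a,b,c,d):
    m=np.zeros((480,640),bool);m[b:d,a:c]=1;return m
g=box(300,300,500,400);print('counter z',np.median(P[320:390,380:440,2]))
D=box(335,190,450,255)
H,S,V=cv2.split(hsv)
m=D&(P[...,2]>12)
print('dock all',rect(P[m][:,:2]),P[m][:,2].max())
m2=D&(P[...,2]>12)&(P[...,2]<45);print('dock low',rect(P[m2][:,:2]))
y=D&(abs(H.astype(int)-28)<8)&(S>120)&(V>90);print('lip',y.sum(),rect(P[y][:,:2]),np.median(P[y],0))
t=D&(P[...,2]>112);print('backtop',rect(P[t][:,:2]),P[t].mean(0))
Rk=box(190,215,285,295)
w=Rk&(P[...,2]>40)&(P[...,2]<65);print('rack',rect(P[w][:,:2]))
w=Rk&(P[...,2]>6)&(P[...,2]<65);print('rackall',rect(P[w][:,:2]))
w=Rk&(P[...,2]>185);print('tabtop',w.sum(),rect(P[w][:,:2]),P[w].mean(0))
w=Rk&(P[...,2]>80)&(P[...,2]<110)&(H>45)&(H<80);print('bat',w.sum(),rect(P[w][:,:2]),P[w].mean(0))
a=cv2.resize(im[190:260,330:455],None,fx=4,fy=4,interpolation=cv2.INTER_CUBIC);b=cv2.resize(im[215:295,190:290],None,fx=4,fy=4,interpolation=cv2.INTER_CUBIC)
s2=cv2.imread('pics/side0.png');c=cv2.resize(s2[180:250,305:400],None,fx=4,fy=4);e=cv2.resize(s2[225:330,230:330],None,fx=3,fy=3)
o=np.zeros((600,800,3),np.uint8)
for q,(x,yy) in((a,(0,0)),(b,(0,280)),(c,(420,0)),(e,(490,280))):
    q=q[:600-yy,:800-x];o[yy:yy+q.shape[0],x:x+q.shape[1]]=q
cv2.imwrite('pics/crops.png',o)
E
```

```text
counter z -0.39461461386508745
dock all (array([ 581.4, -125.2]), array([157.2, 344.9]), 12.1) 1231.4558256127266
dock low (array([ 595.7, -170.3]), array([247.2,  96.9]), 83.51)
lip 233 (array([592.1, -91.3]), array([100.3, 327.2]), 29.22) [ 638.09196963 -173.0581252    36.81544582]
backtop (array([ 558.5, -107.7]), array([ 90.2, 311.2]), 17.6) [ 571.24765703 -157.56063498  174.93685538]
rack (array([503.3, 209.8]), array([149.9, 102.2]), 89.24)
rackall (array([510.3, 226. ]), array([232.5, 199. ]), 88.24)
tabtop 441 (array([467.8, 151.2]), array([248.5,  15. ]), 89.26) [468.44615773 195.65977754 276.74929883]
bat 314 (array([530.4, 193.5]), array([142.9,  64.3]), 61.83) [537.61772763 207.43861822  94.40062303]
```

View pics/crops.png

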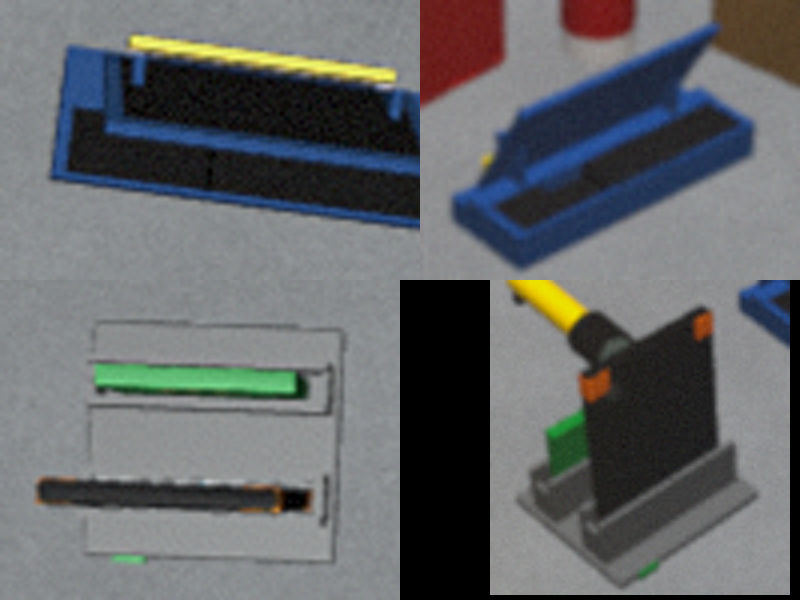

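The crops show the dock's ledge, with a seam and a blue patch at about (565,175) in the side crop. They also show the tablet in the near slot, overhanging to +y. Some depth pixels are bad, so I filter them and refine both poses.

```bash
cat >> h.py <<'E'
def box(a,b,c,d):
    m=np.zeros((480,640),bool);m[b:d,a:c]=1;return m
def core(m):  # drop isolated pixels
    return cv2.morphologyEx(m.astype(np.uint8),cv2.MORPH_OPEN,np.ones((2,2)))>0
E
python3 - <<'E'
from h import *
im=cv2.imread('pics/top0.png');hsv=cv2.cvtColor(im,cv2.COLOR_BGR2HSV);d=np.load('pics/top0d.npy');P=cloud("top",d)
ok=(d>0);H,S,V=[q.astype(int) for q in cv2.split(hsv)];Z=P[...,2]
D=box(335,190,450,255)&ok
for lo,hi in((12,45),(24,38)):
    m=core(D&(Z>lo)&(Z<hi));print('low',lo,rect(P[m][:,:2]))
y=core(D&(abs(H-28)<8)&(S>120)&(V>90)&(Z<60));print('lip',y.sum(),rect(P[y][:,:2]),np.median(P[y],0))
y0=np.median(P[y],0)
t=core(D&(Z>116)&(Z<130));print('backtop',t.sum(),rect(P[t][:,:2]),P[t].mean(0))
b=core(D&(Z>45)&(Z<130));q=P[b];A=np.c_[q[:,0],q[:,1],np.ones(len(q))]
print('back pts',b.sum(),rect(q[:,:2]))
# rear bottom edge fit
Rk=box(185,215,290,295)&ok
for lo,hi in((48,60),(6,16)):
    w=core(Rk&(Z>lo)&(Z<hi));print('rack',lo,w.sum(),rect(P[w][:,:2]))
w=core(Rk&(Z>194)&(Z<206));print('tabtop',w.sum(),rect(P[w][:,:2]),P[w].mean(0))
w=core(Rk&(Z>80)&(Z<110)&(H>45)&(H<80));print('bat',w.sum(),rect(P[w][:,:2]),P[w].mean(0))
# ledge height map in dock frame
m=core(D&(Z>12)&(Z<45));c,s,a=rect(P[m][:,:2])
th=np.deg2rad(a-90);Rz=np.array([[np.cos(th),-np.sin(th)],[np.sin(th),np.cos(th)]])
l=(P[...,:2]-c)@Rz
lo,hi=np.percentile(l[m],[.5,99.5],0);print('extent',lo,hi)
xr=l[...,0]-lo[0]-86
for yy in range(-115,116,10):
    k=D&(abs(l[...,1]-yy)<5)&(xr>-78)&(xr<-62)&(Z<60)
    print(yy,k.sum(),np.round(np.median(Z[k]),1),np.round(Z[k].min(),1),end=' | ')
E
```

```text
low 12 (array([ 579.8, -130.7]), array([154.9, 353.6]), 11.57)
low 24 (array([ 576.9, -130.8]), array([149.3, 352.7]), 11.57)
lip 231 (array([593.1, -98. ]), array([ 99.1, 338.9]), 28.62) [ 635.92578143 -175.75976544   34.99695768]
backtop 348 (array([ 559.2, -124.7]), array([ 84.7, 343.3]), 17.06) [ 574.13855199 -172.93252612  105.18627246]
back pts 1456 (array([ 577.2, -120. ]), array([121.7, 344.9]), 17.06)
rack 48 597 (array([499.9, 160.4]), array([267.6, 102.8]), 89.22)
rack 6 1914 (array([499.2, 156.9]), array([260. , 153.5]), 89.85)
tabtop 396 (array([465.1, 172.3]), array([290.4,  15.9]), 89.26) [466.18681071 210.28358794 186.48244433]
bat 313 (array([520.9, 147.7]), array([260.1,  40.7]), 75.39) [535.42001306 204.78128384  94.97742219]
extent [-86.14790098 -76.30985509] [171.22535127  73.32115476]
  return _methods._mean(a, axis=axis, dtype=dtype,
  ret = ret.dtype.type(ret / rcount)
Traceback (most recent call last):
ValueError: zero-size array to reduction operation minimum which has no identity
```

```bash
cat >> h.py <<'E'
def core(m):  # biggest connected blob
    n,L,st,_=cv2.connectedComponentsWithStats(m.astype(np.uint8),connectivity=4)
    return L==1+np.argmax(st[1:,4])
E
cat > m.py <<'E'
from h import *
im=cv2.imread('pics/top0.png');hsv=cv2.cvtColor(im,cv2.COLOR_BGR2HSV);d=np.load('pics/top0d.npy');P=cloud("top",d)
ok=(d>0);H,S,V=[q.astype(int) for q in cv2.split(hsv)];Z=P[...,2]
D=box(335,190,450,255)&ok
for lo,hi in((12,45),(24,38)):
    m=core(D&(Z>lo)&(Z<hi));print('low',lo,m.sum(),rect(P[m][:,:2]))
y=core(D&(abs(H-28)<8)&(S>120)&(V>90)&(Z<60));print('lip',y.sum(),rect(P[y][:,:2]),np.median(P[y],0))
t=core(D&(Z>114)&(Z<130));print('backtop',t.sum(),rect(P[t][:,:2]),P[t].mean(0))
b=core(D&(Z>45)&(Z<130));print('back',b.sum(),rect(P[b][:,:2]))
Rk=box(185,215,290,295)&ok
w=Rk&(Z>50)&(Z<60)&(S<60);print('rack',w.sum(),rect(P[w][:,:2]),np.median(P[w],0))
w=core(Rk&(Z>192)&(Z<208));print('tabtop',w.sum(),rect(P[w][:,:2]),P[w].mean(0))
w=core(Rk&(Z>85)&(Z<105)&(H>45)&(H<80));print('bat',w.sum(),rect(P[w][:,:2]),P[w].mean(0))
m=core(D&(Z>12)&(Z<45));th=np.deg2rad(-6.5)
Rz=np.array([[np.cos(th),-np.sin(th)],[np.sin(th),np.cos(th)]])
l=P[...,:2]@Rz; lo,hi=l[m].min(0),l[m].max(0);print('extent',lo,hi,hi-lo)
c=np.array([lo[0]+86,(lo[1]+hi[1])/2]);print('origin',Rz@c);l=l-c
for yy in range(-110,111,10):
    k=D&(abs(l[...,1]-yy)<5)&(l[...,0]>-80)&(l[...,0]<-66)&(Z<60)
    print(yy,k.sum(),np.round(np.median(Z[k]),1),end=' | ')
E
python3 m.py
```

```text
low 12 2015 (array([ 595.7, -170.3]), array([247.2,  96.9]), 83.51)
low 24 1212 (array([ 584.5, -169. ]), array([247.3,  75.7]), 83.11)
lip 232 (array([ 639.1, -173.7]), array([167.8,   8.2]), 83.4) [ 638.28341259 -173.31750091   36.7810304 ]
backtop 410 (array([ 577.2, -167.4]), array([199. ,  13.8]), 83.71) [ 576.00408131 -167.3430266   119.86788777]
back 1468 (array([ 598.3, -170.2]), array([200.1,  56.4]), 83.71)
rack 594 (array([503.3, 209.8]), array([149.8, 102.2]), 89.31) [485.18633574 209.70951567  55.01511124]
tabtop 399 (array([468.4, 210.2]), array([130.5,  14.2]), 89.08) [468.42697069 209.57523049 199.81168098]
bat 302 (array([538.3, 208.8]), array([119. ,  14.2]), 89.99) [538.05747699 208.46546281  94.87526702]
extent [ 562.70984832 -225.33879374] [659.65722972  21.86448122] [ 96.9473814  247.20327496]
origin [ 633.02287475 -174.51921477]
-110 19 32.7 | -100 23 31.3 | -90 21 31.9 | -80 25 30.8 | -70 20 31.1 | -60 22 31.5 | -50 22 31.4 | -40 23 31.2 | -30 23 30.9 | -20 22 31.8 | -10 21 30.2 | 0 21 32.6 | 10 22 32.4 | 20 25 30.7 | 30 17 19.6 | 40 23 19.3 | 50 22 19.5 | 60 22 19.1 | 70 17 30.6 | 80 21 33.1 | 90 24 31.3 | 100 21 33.4 | 110 22 32.0 |
```

```bash
cat >> h.py <<'E'
YAW=np.deg2rad(-6.4);O=np.array([633,-174.2,0]);DK=R.from_euler('z',YAW)
def dock(p): return DK.apply(p)+O
def att(tilt,yaw,jaw):  # tool x down, tilted by tilt deg to +x of a frame yawed; jaw 'y','-y','x','-x'
    t=np.deg2rad(tilt);F=R.from_euler('z',yaw).as_matrix()
    x=np.array([np.sin(t),0,-np.cos(t)]);e={'y':np.array([0,1,0.]),'x':np.array([np.cos(t),0,np.sin(t)])}[jaw[-1]]
    if jaw[0]=='-':e=-e
    return R.from_matrix(F@np.c_[x,e,np.cross(x,e)])
def go(p,A):
    s=r.state();c=R.from_rotvec(s['eef_rot'])
    print('turn',np.round(np.rad2deg((A*c.inv()).as_rotvec()),2),'shift',np.round(p-s['position'],1),'F',np.round(s['force'],1),'t',s['t'])
E
python3 - <<'E'
from h import *
print(R.from_rotvec(r.state()['eef_rot']).as_matrix().round(3))
for tilt in(0,37):
  for j in('y','-y'):
    print(tilt,j);go(dock([-53-60,92,120]),att(tilt,YAW,j))
for j in('x','-x'): print(j); go(np.array([468.4,209.9,155]),att(0,np.deg2rad(-.9),j))
E
```

```text
[[-0.001  0.306 -0.952]
 [ 0.002 -0.952 -0.306]
 [-1.    -0.002 -0.   ]]
0 y
turn [ 1.0000e-02 -1.7000e-01  1.5579e+02] shift [324.7 571.8 -84.2] F [-0.1 -0.8 -0.6] t 0.1
0 -y
turn [-1.200e-01 -1.000e-02 -2.421e+01] shift [324.7 571.8 -84.2] F [-0.1 -0.8 -0.6] t 0.1
37 y
turn [-50.6   -5.21 148.64] shift [324.7 571.8 -84.2] F [-0.1 -0.8 -0.6] t 0.1
37 -y
turn [  3.59 -37.09 -23.4 ] shift [324.7 571.8 -84.2] F [-0.1 -0.8 -0.6] t 0.1
x
turn [-0.08 -0.1  71.29] shift [262.2 851.9 -49.2] F [-0.1 -0.8 -0.6] t 0.1
-x
turn [-1.1000e-01  9.0000e-02 -1.0871e+02] shift [262.2 851.9 -49.2] F [-0.1 -0.8 -0.6] t 0.1
```

>>> {"fn": "carry_out", "kwargs": {
  "plan": [
    [0,0,0,30,40,30,1],
    [0,0,0,55,90,50,1],
    [3.6,-37.1,-23.4,325,572,60,1],
    [3.6,-37.1,-23.4,325,572,60,1],
    [3.6,-37.1,-23.4,325,572,60,1],
    [3.6,-37.1,-23.4,325,572,60,1],
    [3.6,-37.1,-23.4,325,572,60,1],
    [3.6,-37.1,-23.4,325,572,60,1],
    [3.6,-37.1,-23.4,325,572,60,1],
    [3.6,-37.1,-23.4,325,572,60,1]
  ],
  "force": 20
}}

```text
t: 1.1
position: [448.4, -216.8, 260.0]
eef_rot: [-2.763, 0.161, 1.376]
force: [-0.1, -0.3, -0.9]
gripper_width: 10.3
```

>>> {"fn": "carry_out", "kwargs": {
  "plan": [
    [0,0,0,85,150,0,1],
    [0,0,0,85,150,0,1],
    [0,0,0,85,150,0,1],
    [0,0,0,85,150,0,1],
    [0,0,0,85,150,0,1],
    [0,0,0,85,150,0,1],
    [0,0,0,85,150,0,1]
  ]
}}

```text
t: 1.8
position: [533.3, -69.0, 260.0]
eef_rot: [-2.763, 0.159, 1.379]
force: [0.4, 0.2, -0.2]
gripper_width: 0.5
```

```bash
python3 - <<'E'
from h import *
s=r.state();print(s['position'],s['joint_positions'],s['gripper_width'])
go(dock([-113,92,116]),att(37,YAW,'-y'));go(dock([-53,92,50]),att(37,YAW,'-y'))
E
```

```text
[533.34790964 -68.96442787 259.98586204] [-0.21706172 -0.47479016  2.30870957  0.09794009  0.6676298   1.41059755] 0.5383104187802834
turn [ 0.08 -0.06  0.14] shift [  -2.4   -1.2 -144. ] F [ 0.4  0.2 -0.2] t 1.8
turn [ 0.08 -0.06  0.14] shift [  57.2   -7.9 -210. ] F [ 0.4  0.2 -0.2] t 1.8
```

>>> {"fn": "carry_out", "kwargs": {
  "plan": [
    [0,0,0,-2,-1,-50,1],
    [0,0,0,-2,-1,-100,1],
    [0,0,0,-2,-1,-144,1],
    [0,0,0,12,-3,-160,1],
    [0,0,0,27,-5,-177,1],
    [0,0,0,42,-6,-193,1],
    [0,0,0,57,-8,-205,1],
    [0,0,0,57,-8,-208,1],
    [0,0,0,57,-8,-208,1]
  ]
}}

```text
t: 2.7
position: [589.8, -77.7, 51.6]
eef_rot: [-2.761, 0.161, 1.38]
force: [-0.9, 1.2, -0.4]
gripper_width: 0.4
```

```bash
python3 - <<'E'
from h import *
go(dock([-53,92,37]),att(37,YAW,'-y'));print(r.state()['joint_positions'])
im,d=r.snapshot('side');a=cv2.resize(im[140:280,270:430,::-1],None,fx=4,fy=4);cv2.imwrite('pics/s1.png',a)
E
```

```text
turn [ 0.04 -0.13  0.24] shift [  0.7   0.8 -14.6] F [-0.9  1.2 -0.4] t 2.7
[-0.20637511 -0.03373314  2.41980058  0.44046723  0.12566945  1.06038171]
```

View pics/s1.png

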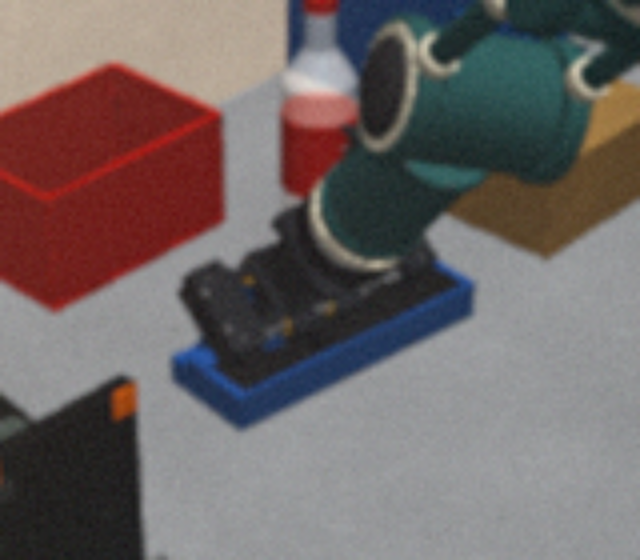

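The gripper is over the left bay, behind the backrest and clear of it. J5 is close to its limit, so I ease the tilt to 35.5° and touch down.

>>> {"fn": "carry_out", "kwargs": {
  "plan": [
    [0,1,0,0,1,-4,1],
    [0.15,1.5,0.2,0,1,-7,1],
    [0.15,1.5,0.2,0,1,-9,1],
    [0.15,1.5,0.2,0,1,-11,1],
    [0.15,1.5,0.2,0,1,-12,1],
    [0.15,1.5,0.2,0,1,-13,1]
  ]
}}

```text
t: 3.35
position: [590.8, -75.0, 39.5]
eef_rot: [-2.746, 0.152, 1.415]
force: [0.0, -0.0, 0.0]
gripper_width: 0.5
```

```bash
python3 - <<'E'
from h import *
go(dock([-53,92,37]),att(35.5,YAW,'-y'));print(r.state()['joint_positions'],r.state()['position'])
E
```

```text
turn [ 0.09 -0.02 -0.13] shift [-0.2 -1.9 -2.5] F [ 0. -0.  0.] t 3.35
[-0.20037638 -0.00328642  2.40783702  0.40765687  0.12993509  1.09114507] [590.77588786 -74.99735291  39.45684052]
```

>>> {"fn": "carry_out", "kwargs": {
  "plan": [
    [0,0,0,0,-1,-1,1],
    [0,0,0,0,-1,-2,1],
    [0,0,0,0,-1,-3,1],
    [0,0,0,0,-1,-3.5,1],
    [0,0,0,0,-1,-3.5,1]
  ]
}}

```text
t: 3.85
position: [590.9, -76.1, 35.9]
eef_rot: [-2.746, 0.152, 1.415]
force: [0.4, 0.5, 0.7]
gripper_width: 0.0
```

>>> {"fn": "carry_out", "kwargs": {
  "plan": [
    [0,0,0,0,0,-0.7,1],
    [0,0,0,0,0,-1.4,1],
    [0,0,0,0,0,-2,1],
    [0,0,0,0,0,-2,1]
  ]
}}

```text
t: 4.25
position: [590.9, -76.0, 33.9]
eef_rot: [-2.746, 0.152, 1.415]
force: [-0.2, 0.3, 0.4]
gripper_width: 0.2
```

>>> {"fn": "carry_out", "kwargs": {
  "plan": [
    [0,0,0,0,0,-0.7,1],
    [0,0,0,0,0,-1.4,1],
    [0,0,0,0,0,-2,1],
    [0,0,0,0,0,-2,1]
  ]
}}

```text
t: 4.65
position: [590.9, -76.1, 31.9]
eef_rot: [-2.746, 0.152, 1.415]
force: [0.9, 1.1, 0.5]
gripper_width: 0.6
```

>>> {"fn": "carry_out", "kwargs": {
  "plan": [
    [0,0,0,0,0,-0.5,1],
    [0,0,0,0,0,-1,1],
    [0,0,0,0,0,-1.5,1],
    [0,0,0,0,0,-1.5,1]
  ]
}}

```text
t: 5.05
position: [590.9, -76.0, 30.4]
eef_rot: [-2.746, 0.152, 1.415]
force: [-0.8, 0.0, -0.2]
gripper_width: 0.5
```

>>> {"fn": "carry_out", "kwargs": {
  "plan": [
    [0,0,0,0,0,-0.5,1],
    [0,0,0,0,0,-1,1],
    [0,0,0,0,0,-1.5,1],
    [0,0,0,0,0,-1.5,1]
  ]
}}

```text
t: 5.45
position: [590.9, -76.0, 28.9]
eef_rot: [-2.746, 0.152, 1.415]
force: [-0.2, 0.4, -1.0]
gripper_width: 0.5
```

```bash
python3 - <<'E'
from h import *
s=r.state();print(s['position'],s['force'],s['moment'],s['effort'])
a,_=r.snapshot('side');b,_=r.snapshot('wrist')
o=np.zeros((480,800,3),np.uint8);o[:,:440]=cv2.resize(a[150:270,290:400],(440,480))[:,:,::-1];o[:270,440:]=cv2.resize(b,(360,270))[:,:,::-1]
cv2.imwrite('pics/s2.png',o)
E
```

```text
[590.91881235 -76.03854338  28.94872216] [-0.15518825  0.43152731 -0.97839677] [ 0.04013962  0.26800835 -0.03027454] [-3.86579835e-03 -2.83776891e+01 -2.72737509e+01  2.17218515e-01
 -2.45240182e+00 -3.46542941e-02]
```

View pics/s2.png

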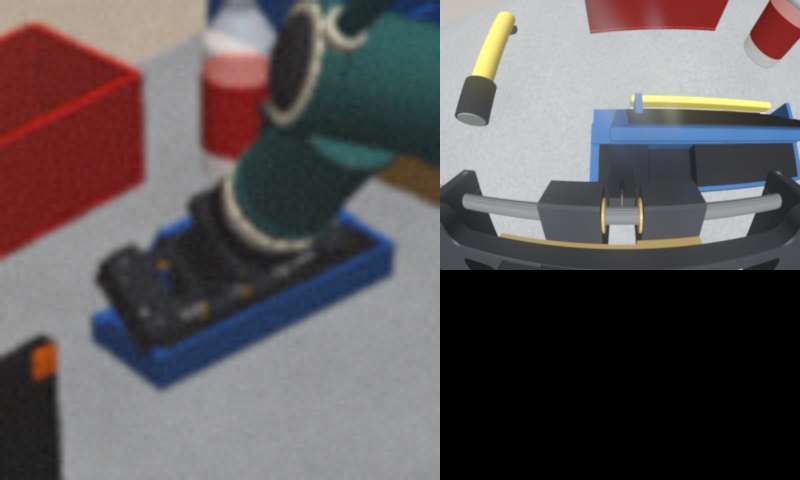

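```bash
cat >> h.py <<'E'
def proj(n,p,c=None):
    c=c or r.camera_params(n);q=(np.asarray(p)-c['eye'])@R.from_rotvec(c['attitude']).as_matrix();q=q*[1,-1,-1];K=c['intrinsics']
    if n=='wrist':
        rr=np.hypot(q[0],q[1]);th=np.arctan2(rr,q[2]);return K[:2,:2]@(q[:2]/rr*th)+K[:2,2]
    return (K@(q/q[2]))[:2]
E
python3 - <<'E'
from h import *
b,_=r.snapshot('wrist');x0,y0=250,150;b=np.ascontiguousarray(b[y0:y0+270,x0:x0+390,::-1])
b=cv2.convertScaleAbs(cv2.resize(b,None,fx=2,fy=2,interpolation=cv2.INTER_CUBIC),alpha=1.8,beta=10)
def dot(p,c):
    u=(proj('wrist',p)-[x0,y0])*2;cv2.drawMarker(b,tuple(int(v) for v in u),c,cv2.MARKER_CROSS,12,1)
dot(r.state()['position'],(0,0,255))
for y in(115,69,23,-23):
    for x in(-82,-40):dot(dock([x,y,32]),(0,255,0))
dot(dock([-62,100,124]),(255,0,255))
cv2.imwrite('pics/w1.png',b)
E
```

```text
(no output)
```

View pics/w1.png

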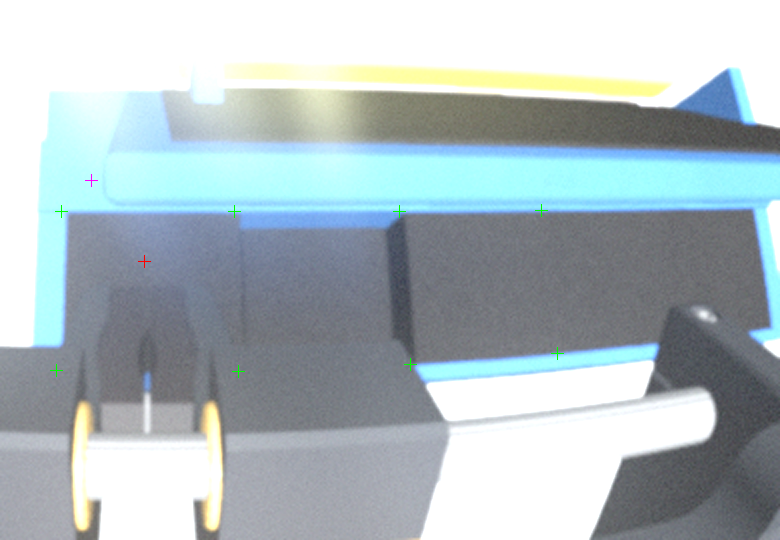

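The wrist view confirms the dock pose: the green marks lie on the bay corners. The tip is over the solid left bay, and the second bay from the left looks recessed. There is no contact yet, so I keep descending slowly.

>>> {"fn": "carry_out", "kwargs": {
  "plan": [
    [0,0,0,0,0,-0.5,1],
    [0,0,0,0,0,-1,1],
    [0,0,0,0,0,-1.5,1],
    [0,0,0,0,0,-1.5,1]
  ]
}}

```text
t: 6.0
position: [590.9, -76.1, 27.5]
eef_rot: [-2.746, 0.152, 1.415]
force: [-1.0, 0.3, -0.5]
gripper_width: 0.5
```

>>> {"fn": "carry_out", "kwargs": {
  "plan": [
    [0,0,0,0,0,-0.5,1],
    [0,0,0,0,0,-1,1],
    [0,0,0,0,0,-1,1]
  ]
}}

```text
t: 6.3
position: [590.9, -76.1, 26.5]
eef_rot: [-2.746, 0.152, 1.415]
force: [0.7, 0.4, -0.2]
gripper_width: 0.7
```

>>> {"fn": "carry_out", "kwargs": {
  "plan": [
    [0,0,0,0,0,-0.5,1],
    [0,0,0,0,0,-1,1],
    [0,0,0,0,0,-1,1]
  ]
}}

```text
t: 6.6
position: [590.9, -76.1, 25.5]
eef_rot: [-2.746, 0.152, 1.415]
force: [0.4, 0.2, 0.5]
gripper_width: 0.5
```

>>> {"fn": "carry_out", "kwargs": {
  "plan": [
    [0,0,0,0,0,-0.5,1],
    [0,0,0,0,0,-1,1],
    [0,0,0,0,0,-1,1]
  ]
}}

```text
t: 6.9
position: [590.9, -76.1, 24.5]
eef_rot: [-2.746, 0.152, 1.415]
force: [0.5, -0.5, -0.2]
gripper_width: 0.3
```

```bash
python3 - <<'E'
from h import *
s=r.state();print(s['position'],s['force'],s['moment'],s['effort'],s['joint_positions'])
print(R.from_rotvec(s['eef_rot']).as_matrix().round(3))
c=r.camera_params('wrist');print(R.from_rotvec(s['eef_rot']).inv().apply(c['eye']-s['position']))
im,d=r.snapshot('wrist');np.save('pics/wd.npy',d);cv2.imwrite('pics/wd.png',im[:,:,::-1])
for u,v in((322,330),(323,320),(323,310),(323,300),(323,290),(323,280),(323,270),(300,270),(300,300),(390,300)):print(u,v,d[v,u])
for n in('top','side'):print(n,proj(n,s['position']))
E
```

```text
[590.92286279 -76.05671516  24.46728882] [ 0.52063979 -0.50755195 -0.15438805] [0.08242733 0.20883162 0.00023349] [-5.20040558e-03 -2.86001390e+01 -2.69358623e+01  2.20878683e-01
 -2.34364606e+00 -4.40106390e-02] [-0.20299382  0.03050347  2.41374087  0.5852283   0.09578826  0.9105058 ]
[[ 0.577 -0.109 -0.809]
 [-0.065 -0.994  0.088]
 [-0.814  0.002 -0.581]]
[-179.86280903    0.46918838  -77.41497431]
322 330 142.09093
323 320 151.26884
323 310 151.03917
323 300 154.85086
323 290 184.89845
323 280 186.49005
323 270 188.30325
300 270 189.09967
300 300 150.25035
390 300 196.16612
top [355.94343914 222.64259652]
side [330.079709   232.22258997]
```

```bash
python3 - <<'E'
from h import *
d=np.load('pics/wd.npy');c=r.camera_params('wrist');s=r.state();K=c['intrinsics']
def pt(u,v):
    x,y=(u-K[0,2])/K[0,0],(v-K[1,2])/K[1,1];th=np.hypot(x,y);k=np.tan(th)/th
    return R.from_rotvec(c['attitude']).apply(np.array([x*k,-y*k,-1])*d[v,u])+c['eye']
T=R.from_rotvec(s['eef_rot']).inv()
for u,v in((323,320),(315,310),(330,310),(323,300),(315,296),(330,296),(323,290),(323,280),(300,270),(320,265)):
    p=pt(u,v);print(u,v,'tool',T.apply(p-s['position']).round(1),'dock',DK.inv().apply(p-O).round(1))
E
```

```text
323 320 tool [-45.1   0.3  -1.6] dock [-77.7  92.5  62.2]
315 310 tool [-49.9  -2.8  -8.8] dock [-74.5  95.7  70.2]
330 310 tool [-49.6   3.1  -8.7] dock [-74.5  89.7  69.9]
323 300 tool [-39.4   0.3  -8. ] dock [-69.1  92.5  61.2]
315 296 tool [-37.4  -3.1  -8.9] dock [-67.2  95.9  60.1]
330 296 tool [-36.3   3.3  -8.4] dock [-67.   89.5  59. ]
323 290 tool [-10.6   0.3   0.6] dock [-59.4  92.5  32.7]
323 280 tool [-7.6  0.3 -3.6] dock [-54.2  92.5  32.7]
300 270 tool [ -3.7 -11.4  -7.4] dock [-48.9 104.3  31.8]
320 265 tool [-1.7 -1.2 -9.4] dock [-46.1  94.1  31.3]
```

```bash
python3 - <<'E'
from h import *
s=r.state();T=R.from_rotvec(s['eef_rot']).inv()
def show(P,ok):
    q=T.apply((P-s['position']).reshape(-1,3)).reshape(P.shape);l=DK.inv().apply((P-O).reshape(-1,3)).reshape(P.shape)
    for lo in range(-120,10,8):
        k=ok&(q[...,0]>lo)&(q[...,0]<lo+8)&(abs(q[...,1])<120)&(abs(q[...,2])<50)&(l[...,0]<-30)&(P[...,2]>35)
        if k.any():print(lo,k.sum(),'y',q[k][:,1].min().round(1),q[k][:,1].max().round(1),'z',q[k][:,2].min().round(1),q[k][:,2].max().round(1))
im,d=r.snapshot('side');print('side');show(cloud('side',d),d>0)
d=np.load('pics/wd.npy');c=r.camera_params('wrist');K=c['intrinsics'];v,u=np.mgrid[:480,:640]
x,y=(u-K[0,2])/K[0,0],(v-K[1,2])/K[1,1];th=np.hypot(x,y)+1e-9;k=np.tan(th)/th
P=R.from_rotvec(c['attitude']).apply((np.stack([x*k,-y*k,-np.ones_like(x)],-1)*d[...,None]).reshape(-1,3)).reshape(480,640,3)+c['eye']
print('wrist');show(P,(d>0)&(th<1.4))
E
```

```text
side
-120 83 y -88.8 82.2 z -30.1 37.4
-112 60 y -88.3 87.1 z -30.5 37.3
-104 36 y -86.6 79.0 z -24.7 36.9
-96 7 y -82.5 -0.3 z -43.4 30.8
-88 17 y -5.6 20.7 z -49.0 -43.0
-80 14 y -19.8 23.6 z -49.3 -1.1
-72 4 y -17.1 -4.4 z -45.1 0.1
-64 5 y -16.3 -4.1 z -48.2 -2.6
-56 2 y -6.4 -5.2 z -43.7 -41.7
-48 1 y -6.6 -6.6 z -46.1 -46.1
-32 1 y 118.4 118.4 z 21.1 21.1
-24 4 y 10.8 16.5 z -37.2 -30.0
-16 2 y 14.0 17.3 z -31.7 -28.2
wrist
-120 18209 y -85.2 85.9 z -35.1 32.1
-112 8124 y -85.9 86.6 z -34.9 34.1
-104 2753 y -85.0 86.2 z -34.6 13.1
-96 112 y -7.4 8.3 z -10.7 12.0
-88 4767 y -9.1 115.7 z -50.0 10.9
-80 1322 y -9.8 10.5 z -11.0 -1.9
-72 646 y -10.7 11.4 z -11.1 -7.7
-64 819 y -15.4 16.2 z -49.9 0.3
-56 847 y -14.8 15.6 z -49.9 9.5
-48 698 y -14.1 14.8 z -50.0 6.5
-40 607 y -12.6 118.8 z -50.0 -6.1
-32 84 y -5.3 118.7 z -49.8 -47.9
-8 142 y -28.9 119.3 z -18.6 -15.7
0 62 y -28.5 -10.4 z -24.7 -18.5
```

The side and wrist depths agree that the real fingertips end about 36 mm short of the reported TCP along the tool. Body and pads are offset by the same amount. I'll apply that offset and keep feeling.

>>> {"fn": "carry_out", "kwargs": {
  "plan": [
    [0,0,0,7,-1,-4,1],
    [0,0,0,14,-2,-8,1],
    [0,0,0,21,-2.5,-11,1],
    [0,0,0,21,-2.5,-13,1],
    [0,0,0,21,-2.5,-13,1]
  ]
}}

```text
t: 7.5
position: [612.0, -78.6, 11.2]
eef_rot: [-2.746, 0.152, 1.415]
force: [0.5, 0.5, 0.6]
gripper_width: 0.4
```

>>> {"fn": "carry_out", "kwargs": {
  "plan": [
    [0,0,0,0,0,-0.5,1],
    [0,0,0,0,0,-1,1],
    [0,0,0,0,0,-1.5,1],
    [0,0,0,0,0,-2,1],
    [0,0,0,0,0,-2,1]
  ]
}}

```text
t: 8.0
position: [612.3, -78.6, 10.3]
eef_rot: [-2.747, 0.152, 1.413]
force: [-4.3, 0.8, 6.4]
gripper_width: 0.4
```

```bash
sed -i "s/^def go(p,A):/OFF=36.\ndef go(p,A):/; s/p-s\['position'\],1/p+OFF*A.as_matrix()[:,0]-s['position'],1/" h.py
cat >> h.py <<'E'
def tip():
    s=r.state();A=R.from_rotvec(s['eef_rot']);return s['position']-OFF*A.as_matrix()[:,0]
def st():
    s=r.state();print('tip',tip().round(1),'dock',DK.inv().apply(tip()-O).round(1),'F',s['force'].round(1),'M',s['moment'].round(2),'q',s['joint_positions'].round(2),'w',round(s['gripper_width'],1),'t',s['t'])
E
python3 -c "
from h import *
st();go(dock([-53,92,37]),att(35.5,YAW,'-y'))"
```

```text
tip [591.5 -76.3  39.6] dock [-52.1  92.7  39.6] F [-4.3  0.8  6.4] M [0.11 0.25 0.02] q [-0.2   0.1   2.38  0.85  0.07  0.65] w 0.4 t 8.0
turn [ 0.11  0.05 -0.13] shift [-1.  -0.6 -2.6] F [-4.3  0.8  6.4] t 8.0
```

Contact: about 6 N up. I ease off slightly and slide right along the ledge with light pressure.

>>> {"fn": "carry_out", "kwargs": {
  "plan": [
    [0,0,0,-1,0,0.3,1],
    [0,0,0,-1.4,-4,0.3,1],
    [0,0,0,-1.8,-8,0.3,1],
    [0,0,0,-2.3,-12,0.3,1],
    [0,0,0,-2.8,-16,0.3,1],
    [0,0,0,-3.2,-20,0.3,1]
  ]
}}

```text
t: 8.6
position: [609.3, -98.4, 10.4]
eef_rot: [-2.747, 0.15, 1.414]
force: [0.6, 2.1, 2.9]
gripper_width: 0.5
```

>>> {"fn": "carry_out", "kwargs": {
  "plan": [
    [0,0,0,-0.5,-4,0,1],
    [0,0,0,-0.9,-8,0,1],
    [0,0,0,-1.4,-12,0,1],
    [0,0,0,-1.8,-16,0,1],
    [0,0,0,-2.2,-20,0,1]
  ]
}}

```text
t: 9.1
position: [606.0, -119.0, 9.4]
eef_rot: [-2.746, 0.152, 1.416]
force: [-0.0, -0.3, 0.1]
gripper_width: 0.5
```

>>> {"fn": "carry_out", "kwargs": {
  "plan": [
    [0,0,0,-0.5,-4,0,1],
    [0,0,0,-0.6,-6,0,1],
    [0,0,0,-0.6,-6,0,1]
  ]
}}

```text
t: 9.4
position: [605.8, -125.1, 9.6]
eef_rot: [-2.746, 0.153, 1.415]
force: [0.6, 0.1, 0.1]
gripper_width: 0.1
```

```bash
python3 -c "
from h import *
st();go(dock([-53,46,25]),att(36,YAW,'-y'))"
```

```text
tip [ 585.  -122.7   39. ] dock [-53.4  45.8  39. ] F [0.6 0.1 0.1] M [0.04 0.26 0.01] q [-0.31  0.11  2.37  1.14  0.13  0.27] w 0.1 t 9.4
turn [ 0.04 -0.53 -0.09] shift [  0.7   0.1 -13.8] F [0.6 0.1 0.1] t 9.4
```

The force vanished, so the tips are over the recess at y≈46. Now I lower onto the catch and press.

>>> {"fn": "carry_out", "kwargs": {
  "plan": [
    [0,0,0,0.5,0,-3,1],
    [0,0,0,0.5,0,-6,1],
    [0,0,0,0.5,0,-9,1],
    [0,0,0,0.5,0,-10.5,1],
    [0,0,0,0.5,0,-11.5,1],
    [0,0,0,0.5,0,-11.5,1]
  ]
}}

```text
t: 10.0
position: [606.6, -124.5, -1.5]
eef_rot: [-2.746, 0.152, 1.414]
force: [-2.6, 1.4, 3.6]
gripper_width: 0.6
```

>>> {"fn": "carry_out", "kwargs": {
  "plan": [
    [0,0,0,0,0,-1.5,1],
    [0,0,0,0,0,-3,1],
    [0,0,0,0,0,-4,1],
    [0,0,0,0,0,-4,1]
  ]
}}

```text
t: 10.4
position: [606.7, -124.5, -5.1]
eef_rot: [-2.747, 0.152, 1.414]
force: [-3.5, -0.2, 4.9]
gripper_width: 0.0
```

>>> {"fn": "carry_out", "kwargs": {
  "plan": [
    [0,0,0,0,0,-1,1],
    [0,0,0,0,0,-2,1],
    [0,0,0,0,0,-3,1],
    [0,0,0,0,0,-3,1],
    [0,0,0,0,0,-3,1]
  ]
}}

```text
t: 10.9
position: [607.1, -124.7, -8.1]
eef_rot: [-2.747, 0.152, 1.413]
force: [-0.7, 0.2, 4.8]
gripper_width: 0.3
```

```bash
cat >> h.py <<'E'
def lip():
    im,d=r.snapshot('top');hsv=cv2.cvtColor(im,cv2.COLOR_RGB2HSV).astype(int);P=cloud('top',d)
    y=box(335,170,460,255)&(d>0)&(abs(hsv[...,0]-28)<8)&(hsv[...,1]>120)&(hsv[...,2]>90)&(P[...,2]<60)
    y=core(y);print('lip n',y.sum(),'dock',DK.inv().apply(np.r_[rect(P[y][:,:2])[0],37]-O).round(1),rect(P[y][:,:2])[1:])
E
python3 -c "
from h import *
st();lip()"
```

```text
tip [ 586.3 -122.3   21.2] dock [-52.2  46.3  21.2] F [-0.7  0.2  4.8] M [0.07 0.01 0.03] q [-0.31  0.15  2.37  1.51  0.12 -0.11] w 0.3 t 10.9
lip n 230 dock [38.2  1.4 37. ] (array([167.9,   9. ]), 83.77)
```

The lip is now at dock x 38, so the tray is fully out. I retract along the tool axis.

>>> {"fn": "carry_out", "kwargs": {
  "plan": [
    [0,0,0,-6,0.5,9,1],
    [0,0,0,-14,1.5,21,1],
    [0,0,0,-25,3,38,1],
    [0,0,0,-40,5,60,1],
    [0,0,0,-65,10,95,-1],
    [0,0,0,-80,20,140,-1],
    [0,0,0,-85,40,185,-1],
    [0,0,0,-90,60,225,-1],
    [0,0,0,-90,60,225,-1]
  ]
}}

```text
t: 11.85
position: [519.9, -64.0, 225.2]
eef_rot: [-2.758, 0.151, 1.398]
force: [-0.1, -0.2, 1.7]
gripper_width: 38.2
```

```bash
python3 -c "
from h import *
st();go(np.array([468.4,209.9,250]),att(0,np.deg2rad(-.8),'x'))"
```

```text
tip [498.7 -61.6 254.2] dock [-146.    96.9  254.2] F [-0.1 -0.2  1.7] M [ 0.07  0.2  -0.  ] q [-0.21 -0.48  2.37  0.1   0.62  1.4 ] w 38.2 t 11.85
turn [-26.8   30.59  91.79] shift [-51.5 273.9 -11.2] F [-0.1 -0.2  1.7] t 11.85
```

>>> {"fn": "carry_out", "kwargs": {
  "plan": [
    [-26.8,30.6,91.8,-51,274,20,-1],
    [-26.8,30.6,91.8,-51,274,20,-1],
    [-26.8,30.6,91.8,-51,274,20,-1],
    [-26.8,30.6,91.8,-51,274,20,-1],
    [-26.8,30.6,91.8,-51,274,20,-1],
    [-26.8,30.6,91.8,-51,274,20,-1],
    [-26.8,30.6,91.8,-51,274,20,-1],
    [-26.8,30.6,91.8,-51,274,20,-1],
    [-26.8,30.6,91.8,-51,274,20,-1],
    [-26.8,30.6,91.8,-51,274,20,-1]
  ]
}}

```text
t: 12.85
position: [464.8, 208.9, 234.4]
eef_rot: [1.457, 1.071, -1.306]
force: [0.5, 0.3, 0.1]
gripper_width: 88.5
```

```bash
python3 -c "
from h import *
st();go(np.array([468.4,209.9,250]),att(0,np.deg2rad(-.8),'x'))"
```

```text
tip [462.1 207.3 270.3] dock [-212.3  360.1  270.3] F [0.5 0.3 0.1] M [-0.13 -0.04  0.01] q [ 0.36 -0.13  1.98  0.01  1.21  0.6 ] w 88.5 t 12.85
turn [-2.94  4.01 13.06] shift [  3.6   1.  -20.4] F [0.5 0.3 0.1] t 12.85
```

>>> {"fn": "carry_out", "kwargs": {
  "plan": [
    [-2.9,4,13.1,3.6,1,-20,-0.3],
    [-2.9,4,13.1,3.6,1,-20,-0.3],
    [-2.9,4,13.1,3.6,1,-20,-0.3]
  ]
}}

```text
t: 13.15
position: [468.7, 210.1, 213.5]
eef_rot: [1.224, 1.202, -1.222]
force: [0.1, 0.0, -0.8]
gripper_width: 66.4
```

```bash
python3 - <<'E'
from h import *
st();go(np.array([468.4,209.9,155]),att(0,np.deg2rad(-.8),'x'))
im,d=r.snapshot('wrist');cv2.imwrite('pics/w2.png',im[:,:,::-1])
s=r.state()
c=r.camera_params('wrist')
for p in([461,145,200],[461,275,200],[475,145,200],[475,275,200]):print(proj('wrist',np.array(p,float),c).round(0))
E
```

```text
tip [468.7 210.1 249.5] dock [-206.1  363.5  249.5] F [ 0.1  0.  -0.8] M [-0.02 -0.1   0.01] q [ 0.37 -0.05  1.93  0.    1.26  0.39] w 66.4 t 13.15
turn [-0.11 -0.01  0.27] shift [ -0.3  -0.2 -94.5] F [ 0.1  0.  -0.8] t 13.15
[314. 366.]
[307. 154.]
[336. 365.]
[334. 153.]
```

View pics/w2.png

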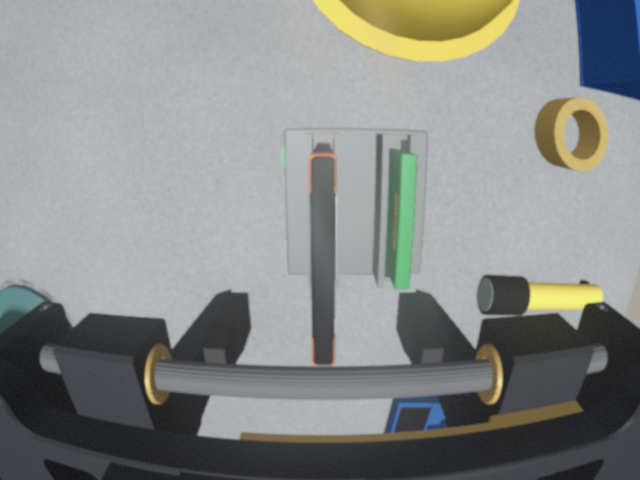

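The tablet's top, from (310,152) to (336,364), matches the prediction and the jaws straddle it. Descending to grasp.

>>> {"fn": "carry_out", "kwargs": {
  "plan": [
    [-0.1,0,0.3,-0.3,-0.2,-35,-0.3],
    [-0.1,0,0.3,-0.3,-0.2,-65,-0.3],
    [-0.1,0,0.3,-0.3,-0.2,-85,-0.3],
    [-0.1,0,0.3,-0.3,-0.2,-94,-0.3],
    [-0.1,0,0.3,-0.3,-0.2,-94,1],
    [-0.1,0,0.3,-0.3,-0.2,-94,1],
    [-0.1,0,0.3,-0.3,-0.2,-94,1],
    [-0.1,0,0.3,-0.3,-0.2,-94,1],
    [-0.1,0,0.3,-0.3,-0.2,-94,1],
    [-0.1,0,0.3,-0.3,-0.2,-94,1]
  ],
  "force": 35
}}

```text
t: 14.2
position: [468.7, 210.4, 123.1]
eef_rot: [1.223, 1.201, -1.215]
force: [-1.1, -0.1, 5.9]
gripper_width: 13.7
```

>>> {"fn": "carry_out", "kwargs": {
  "plan": [
    [0,0,0,0,0,0,1],
    [0,0,0,0,0,3,1],
    [0,0,0,0,0,8,1],
    [0,0,0,0,0,15,1],
    [0,0,0,0,0,15,1]
  ]
}}

```text
t: 14.7
position: [469.5, 210.5, 138.3]
eef_rot: [1.224, 1.2, -1.213]
force: [1.3, 0.3, -3.9]
gripper_width: 13.8
```

```bash
python3 -c "
from h import *
st()"
```

```text
tip [469.2 210.4 174.2] dock [-205.6  363.9  174.2] F [ 1.3  0.3 -3.9] M [ 0.   -0.18  0.03] q [0.37 0.01 2.02 0.   1.11 0.39] w 13.8 t 14.7
```

>>> {"fn": "carry_out", "kwargs": {
  "plan": [
    [0,0,0,0,0,20,1],
    [0,0,0,0,0,50,1],
    [0,0,0,0,0,85,1],
    [0,0,0,0,0,120,1],
    [0,0,0,0,0,150,1],
    [0,0,0,0,0,165,1],
    [0,0,0,0,0,165,1],
    [0,0,0,0,0,165,1]
  ]
}}

```text
t: 15.5
position: [468.3, 210.0, 300.9]
eef_rot: [1.222, 1.202, -1.216]
force: [0.6, -0.4, -5.4]
gripper_width: 13.7
```

```bash
python3 - <<'E'
from h import *
st();s=r.state();A=R.from_rotvec(s['eef_rot']);print(A.as_matrix().round(3))
im,d=r.snapshot('side');P=cloud('side',d);q=A.inv().apply((P-s['position']).reshape(-1,3)).reshape(P.shape)
k=(d>0)&(abs(q[...,1]+7)<14)&(q[...,0]>-10)&(q[...,0]<150)&(abs(q[...,2])<80)
k=core(k);Q=q[k];a=np.c_[Q[:,0],Q[:,2],np.ones(len(Q))]
for _ in range(3):
    c=np.linalg.lstsq(a,Q[:,1],rcond=None)[0];e=abs(a@c-Q[:,1]);g=e<4;a,Q=a[g],Q[g]
print(len(Q),'plane y=',c.round(4),'x range',np.percentile(Q[:,0],[.5,99.5]),'z',np.percentile(Q[:,2],[.5,99.5]))
print(rect(Q[:,[0,2]]))
cv2.imwrite('pics/s3.png',cv2.resize(im[100:340,180:480,::-1],(750,600)))
E
```

```text
tip [468.2 209.9 336.9] dock [-206.6  363.4  336.9] F [ 0.6 -0.4 -5.4] M [-0.03 -0.09  0.05] q [ 0.37 -0.09  1.82  0.    1.42  0.39] w 13.7 t 15.5
[[ 0.003  1.    -0.014]
 [ 0.001 -0.014 -1.   ]
 [-1.     0.003 -0.001]]
1907 plane y= [-1.1000e-03 -2.5000e-03 -9.1214e+00] x range [ -9.38284161 112.84119745] z [-64.75536489  63.95318281]
(array([52.2,  0.1]), array([124.6, 130.8]), 0.31)
```

View pics/s3.png

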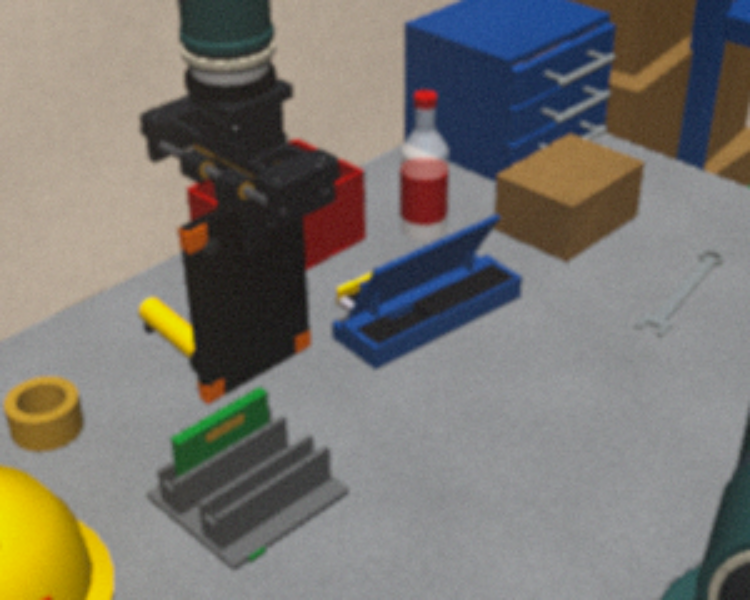

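The tablet hangs square in the gripper: its bottom is 113 mm beyond the TCP, centred, with 0.3° of skew. The rack and battery are undisturbed. Next I compute the placing poses.

```bash
cat >> h.py <<'E'
OFF=-113.  # from here go()/tip() refer to the tablet's bottom centre
def place(xr,zr,tilt):  # rear bottom edge at dock (xr,zr)
    t=np.deg2rad(tilt);go(dock([xr+7*np.cos(t),0,zr+7*np.sin(t)]),att(tilt,YAW,'x'))
E
python3 -c "
from h import *
st();place(8,175,31);place(8,34,31)"
```

```text
tip [467.9 209.9 187. ] dock [-206.9  363.3  187. ] F [-0.3  0.3 -5.8] M [-0.08 -0.05 -0.02] q [ 0.37 -0.09  1.82  0.    1.42  0.39] w 13.6 t 15.55
turn [ -1.98 -30.88  -5.5 ] shift [ 121.3 -379.1  -24.6] F [-0.3  0.3 -5.8] t 15.55
turn [ -1.98 -30.88  -5.5 ] shift [ 121.3 -379.1 -165.6] F [-0.3  0.3 -5.8] t 15.55
```

>>> {"fn": "carry_out", "kwargs": {
  "plan": [
    [0,0,0,4,-12,8,1],
    [0,-2,0,12,-38,16,1],
    [0,-5,-1,22,-70,20,1],
    [-0.5,-9,-1.5,33,-105,20,1],
    [-0.8,-13,-2.3,45,-142,20,1],
    [-1,-17,-3,57,-180,20,1],
    [-1.3,-21,-3.7,69,-218,20,1],
    [-1.5,-24,-4.3,81,-255,15,1],
    [-1.7,-27,-4.8,92,-290,10,1],
    [-1.9,-29,-5.2,102,-322,0,1]
  ]
}}

```text
t: 16.55
position: [569.5, -114.3, 301.2]
eef_rot: [1.461, 0.754, -0.907]
force: [0.5, -0.3, -4.7]
gripper_width: 13.7
```

```bash
python3 -c "
from h import *
st();place(8,130,31);place(8,34,31)"
```

```text
tip [ 624.4 -120.4  202.6] dock [-14.5  52.5 202.6] F [ 0.5 -0.3 -4.7] M [-0.    0.53 -0.01] q [-0.3  -0.31  2.08  0.12  0.87 -0.25] w 13.7 t 16.55
turn [-0.08 -1.72 -0.25] shift [ 19.6 -55.  -70.7] F [ 0.5 -0.3 -4.7] t 16.55
turn [-0.08 -1.72 -0.25] shift [  19.6  -55.  -166.7] F [ 0.5 -0.3 -4.7] t 16.55
```

>>> {"fn": "carry_out", "kwargs": {
  "plan": [
    [0,-1,0,8,-25,-5,1],
    [-0.1,-1.7,-0.3,15,-43,-15,1],
    [-0.1,-1.7,-0.3,19.6,-55,-35,1],
    [-0.1,-1.7,-0.3,19.6,-55,-65,1],
    [-0.1,-1.7,-0.3,19.6,-55,-95,1],
    [-0.1,-1.7,-0.3,19.6,-55,-120,1],
    [-0.1,-1.7,-0.3,19.6,-55,-135,1],
    [-0.1,-1.7,-0.3,19.6,-55,-145,1],
    [-0.1,-1.7,-0.3,19.6,-55,-145,1],
    [-0.1,-1.7,-0.3,19.6,-55,-145,1]
  ]
}}

```text
t: 17.55
position: [590.4, -167.2, 157.6]
eef_rot: [1.473, 0.728, -0.887]
force: [0.4, -0.3, -4.1]
gripper_width: 13.8
```

```bash
python3 - <<'E'
from h import *
st();place(8,34,31);lip()
im,d=r.snapshot('top');a=cv2.resize(im[160:270,320:460,::-1],(700,550));
im,d=r.snapshot('side');b=cv2.resize(im[150:260,290:400,::-1],(550,550));
cv2.imwrite('pics/p1.png',cv2.resize(np.hstack([a,b]),(800,352)))
E
```

```text
tip [ 648.2 -173.6   60.7] dock [15.1  2.3 60.7] F [ 0.4 -0.3 -4.1] M [-0.01  0.63  0.01] q [-0.41 -0.13  2.22  0.29  0.55 -0.51] w 13.8 t 17.55
turn [-0.03  0.   -0.02] shift [ -1.3  -2.1 -23.1] F [ 0.4 -0.3 -4.1] t 17.55
lip n 231 dock [37.7  1.3 37. ] (array([167.3,   8.4]), 83.77)
```

View pics/p1.png

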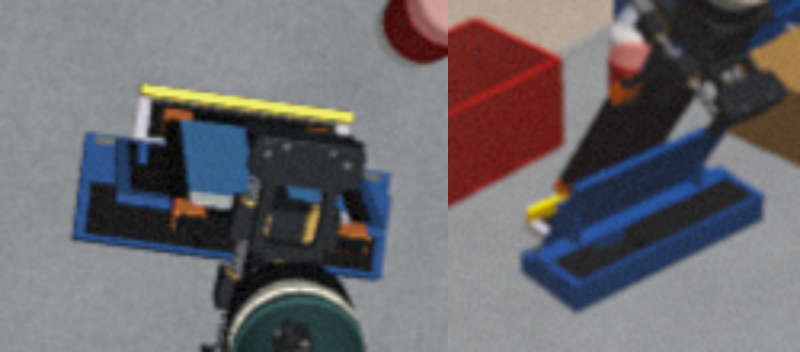

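The tablet is between the backrest and the lip, screen forward and centred. I lower it to contact with the tray.

>>> {"fn": "carry_out", "kwargs": {
  "plan": [
    [0,0,0,-1.3,-1.3,-10,1],
    [0,0,0,-1.3,-1.3,-18,1],
    [0,0,0,-1.3,-1.3,-25,1],
    [0,0,0,-1.3,-1.3,-29,1],
    [0,0,0,-1.3,-1.3,-31,1],
    [0,0,0,-1.3,-1.3,-31,1]
  ]
}}

```text
t: 18.3
position: [588.8, -167.9, 125.7]
eef_rot: [1.473, 0.729, -0.887]
force: [0.1, 0.2, -4.8]
gripper_width: 13.8
```

>>> {"fn": "carry_out", "kwargs": {
  "plan": [
    [0,0,0,0,0,-0.6,1],
    [0,0,0,0,0,-1.2,1],
    [0,0,0,0,0,-1.2,1]
  ]
}}

```text
t: 18.6
position: [589.3, -168.1, 125.5]
eef_rot: [1.473, 0.728, -0.886]
force: [0.1, -0.2, -4.0]
gripper_width: 13.6
```

>>> {"fn": "carry_out", "kwargs": {
  "plan": [
    [0,0,0,0,0,-0.6,1],
    [0,0,0,0,0,-1,1],
    [0,0,0,0,0,-1,1]
  ]
}}

```text
t: 18.9
position: [589.3, -168.2, 124.6]
eef_rot: [1.473, 0.728, -0.886]
force: [-0.4, -0.1, -3.4]
gripper_width: 13.6
```

>>> {"fn": "carry_out", "kwargs": {
  "plan": [
    [0,0,0,0,0,-0.6,1],
    [0,0,0,0,0,-1,1],
    [0,0,0,0,0,-1,1]
  ]
}}

```text
t: 19.2
position: [589.7, -168.3, 124.4]
eef_rot: [1.473, 0.727, -0.885]
force: [-5.8, 0.7, 3.9]
gripper_width: 13.6
```

>>> {"fn": "carry_out", "kwargs": {
  "plan": [
    [0,0,0,0,0,-0.5,1],
    [0,0,0,0,0,-0.5,1]
  ]
}}

```text
t: 19.4
position: [590.1, -168.5, 124.3]
eef_rot: [1.473, 0.726, -0.885]
force: [-4.3, 1.5, 4.4]
gripper_width: 13.7
```

```bash
python3 -c "
from h import *
st();place(8,24,31);place(8,24,34)"
```

```text
tip [ 648.2 -175.    27.6] dock [15.2  0.9 27.6] F [-4.3  1.5  4.4] M [0.19 0.44 0.14] q [-0.41 -0.09  2.25  0.34  0.48 -0.57] w 13.7 t 19.4
turn [ 0.01  0.17 -0.01] shift [-1.  -0.8  0.2] F [-4.3  1.5  4.4] t 19.4
turn [-0.33 -2.81 -0.01] shift [-6.2 -0.2 -2.7] F [-4.3  1.5  4.4] t 19.4
```

On the tray. Now I tip it back about its bottom edge.

>>> {"fn": "carry_out", "kwargs": {
  "plan": [
    [-0.05,-0.5,0,-1,0,-0.2,1],
    [-0.1,-1,0,-2,0,-0.6,1],
    [-0.17,-1.5,0,-3,0,-1,1],
    [-0.2,-1.9,0,-4,0,-1.4,1],
    [-0.2,-1.9,0,-4,0,-1.4,1]
  ]
}}

```text
t: 19.9
position: [585.8, -168.5, 122.1]
eef_rot: [1.482, 0.699, -0.86]
force: [2.7, 0.1, 0.9]
gripper_width: 13.4
```

```bash
python3 -c "
from h import *
st();place(8,24,33);place(8,24,34)"
```

```text
tip [ 647.1 -175.4   27.4] dock [14.1  0.4 27.4] F [2.7 0.1 0.9] M [ 0.1  -0.84  0.16] q [-0.42 -0.11  2.29  0.41  0.44 -0.64] w 13.4 t 19.9
turn [-0.02  0.07  0.02] shift [-0.2 -0.3  0.5] F [2.7 0.1 0.9] t 19.9
turn [-0.13 -0.92  0.02] shift [-1.9 -0.2 -0.5] F [2.7 0.1 0.9] t 19.9
```

It is in contact with the backrest. Release.

>>> {"fn": "carry_out", "kwargs": {
  "plan": [
    [0,0,0,0,0,0,0.55],
    [0,0,0,0,0,0,0.3],
    [0,0,0,0,0,0,0.1],
    [0,0,0,0,0,0,0],
    [0,0,0,0,0,0,0]
  ]
}}

```text
t: 20.4
position: [584.9, -168.0, 120.9]
eef_rot: [1.481, 0.703, -0.861]
force: [-0.6, -0.1, -0.4]
gripper_width: 43.9
```

```bash
python3 - <<'E'
from h import *
st()
s=r.state();print(R.from_rotvec(s['eef_rot']).as_matrix()[:,0])
im,d=r.snapshot('top');a=cv2.resize(im[160:270,320:460,::-1],(700,550));
im,d=r.snapshot('side');b=cv2.resize(im[150:260,290:400,::-1],(550,550));
cv2.imwrite('pics/p2.png',cv2.resize(np.hstack([a,b]),(800,352)))
E
```

```text
tip [ 645.9 -174.7   26. ] dock [12.8  1.  26. ] F [-0.6 -0.1 -0.4] M [0.04 0.17 0.03] q [-0.42 -0.1   2.29  0.41  0.44 -0.64] w 43.9 t 20.4
[ 0.53971607 -0.05922931 -0.83976095]
```

View pics/p2.png

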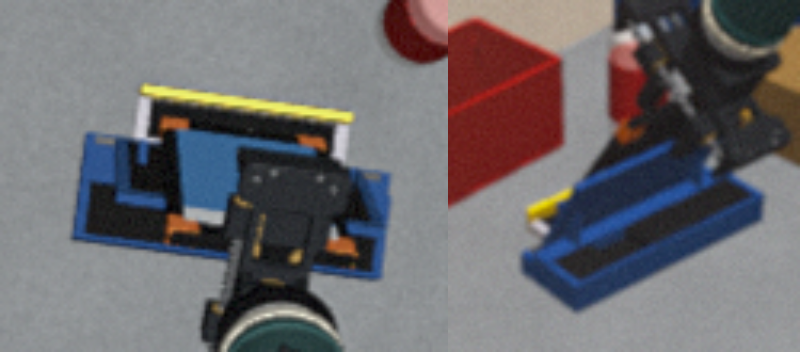

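It is leaning on the backrest with the bottom on the tray. I retract straight back along the tool axis.

>>> {"fn": "carry_out", "kwargs": {
  "plan": [
    [0,0,0,-4,0.5,6.5,0],
    [0,0,0,-13,1.5,20,0],
    [0,0,0,-27,3,42,0],
    [0,0,0,-46,5,72,0],
    [0,0,0,-70,8,109,0],
    [0,0,0,-95,10,148,0],
    [0,0,0,-120,50,180,0],
    [0,0,0,-130,95,200,0],
    [0,0,0,-130,140,200,0],
    [0,0,0,-130,180,200,0]
  ]
}}

```text
t: 21.5
position: [454.8, 12.4, 324.9]
eef_rot: [1.486, 0.695, -0.858]
force: [0.7, 0.3, -1.1]
gripper_width: 43.9
```

```bash
python3 - <<'E'
from h import *
st();lip()
im,d=r.snapshot('top');P=cloud('top',d);hsv=cv2.cvtColor(im,cv2.COLOR_RGB2HSV).astype(int)
k=(d>0)&box(340,170,450,255)
l=DK.inv().apply((P-O).reshape(-1,3)).reshape(P.shape)
# fit screen plane
k=core(k&(P[...,2]>60)&(abs(l[...,1])<50)&(l[...,0]>-110)&(hsv[...,0]>95)&(hsv[...,0]<125)&(hsv[...,1]>60))
Q=l[k];c=np.linalg.lstsq(np.c_[Q[:,1],Q[:,2],np.ones(len(Q))],Q[:,0],rcond=None)[0]
print(len(Q),'tilt',np.rad2deg(np.arctan(-c[1])),'yaw vs dock',np.rad2deg(np.arctan(-c[0])),'front x at z24',c[1]*24+c[2])
t=core((d>0)&box(335,170,455,265)&(P[...,2]>135)&(P[...,2]<230));print('tablet upper',l[t].min(0).round(1),l[t].max(0).round(1),rect(l[t][:,:2]))
# bystanders: before/after top difference away from arm/dock
o=cv2.imread('pics/top0.png')[:,:,::-1];df=cv2.absdiff(o,im).max(2)>60
n,L,S,C=cv2.connectedComponentsWithStats(df.astype(np.uint8))
for i in range(1,n):
    if S[i,4]>15:print('diff',S[i])
a=im[140:290,90:290,::-1];b=cv2.resize(im[150:280,320:470,::-1],(690,598))
cv2.imwrite('pics/p3.png',b)
E
```

```text
tip [516.5   5.5 230.5] dock [-135.8  165.6  230.5] F [ 0.7  0.3 -1.1] M [-0.02  0.17 -0.07] q [ 0.04 -0.66  2.26 -0.1   0.97  0.19] w 43.9 t 21.5
lip n 231 dock [37.6  1.4 37. ] (array([167.5,   7.9]), 83.85)
924 tilt 33.36725784369167 yaw vs dock -0.05272241710598795 front x at z24 25.875938186541358
tablet upper [-95.  -64.  135.1] [-45.6  66.3 193. ] (array([-70.5,   1.2]), array([ 49.3, 130.4]), 0.37)
diff [ 362  187   68   42 1811]
diff [372 221  60  19 346]
diff [199 264  14   8  87]
diff [215 265  53   8 333]
diff [ 285  266   54   88 2677]
diff [ 241  342   92  138 4811]
diff [330 406  16  15 102]
diff [610 406  30  48 882]
diff [272 414  46  12  89]
diff [290 422  43  57 851]
diff [346 426   8  24 107]
diff [331 431  17  49 508]
diff [354 454  32  26 358]
diff [226 476  19   4  67]
```

View pics/p3.png

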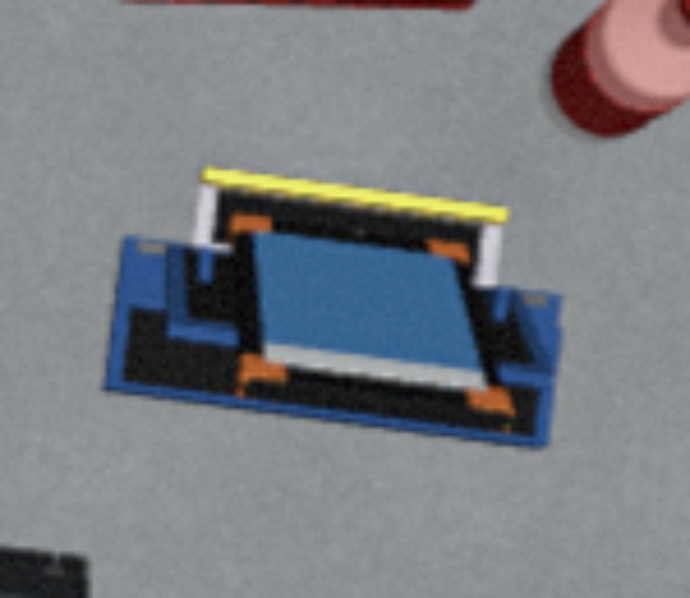

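The tablet leans at 33.4°, centred and square. The image differences are only the dock, the emptied slot and the arm. Handing in.

```bash
python3 -c "
from rig import r
print(r.finish_job())"
```

```text
the job is handed in; nothing more can be done
None
```

The tablet is on the dock, leaning back against the backrest with its bottom edge on the tray, and the job is handed in at about 21.5 s of the 72 s allowed.

- **Catch:** I felt along the ledge from the left bay. The contact force vanished over the second bay from the left (y ≈ +46), and I pressed the catch there. The top camera showed the yellow lip about 32 mm further out, so the tray sprang fully out. The depth image and the wrist view had already shown that bay as recessed, so the feel confirmed it rather than found it blind.
- **Tablet:** I took it from the rack's near slot and lowered it until the tray pushed back. I then tipped it until it touched the backrest, released it and backed away.

**Last checks:**
- The tablet leans 33.4° back, is within about 1 mm of centre, and its yaw against the dock is about 0.1°. The screen faces away from the robot and the tray is still out.
- A before/after top-view comparison showed changes only at the dock, the emptied slot and where the arm is. I did not measure the bystanders one by one.

**Disagreements:**
- The real fingertips ended about 36 mm short of the reported TCP along the tool, by both side and wrist depth. This delayed first contact on the ledge. I used that offset for the feeling, and for the tablet I measured its bottom edge relative to the TCP.
- During the grasp the arm stopped about 3.6 mm above its target with about 6 N upward force, for a reason I did not find.

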